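# Move a pressed tile strip to the empty cooling rack with the spatula

### The arm

A 6-joint arm with a two-finger parallel gripper is mounted at the origin on the work surface; the furniture and walls round the work are solid. World frame = base frame: x ahead of the robot, y to its left, z up, the work surface at z = 0. Lengths are in m, angles in rad, forces in N, time in s.
With the tool pointing down it reaches from about 0.3 to 0.85 m from the base axis. Payload 4.2 kg.
Tool frame: the origin (TCP) lies on the centre line of the jaws, within the pads' length; the fingertips stand 17 mm ahead of it and the grasp point (between the pads) lies 2 mm behind it; z points along the fingers, y is the direction in which the jaws open and shut (so a half turn about z gives the same grasp; the last joint's range is limited). The gripper opens to 91 mm and grips with 3 to 60 N. Pads are 32 mm wide; open, the fingers measure 118 mm over their backs; the gripper's body (76 mm by 178 mm) begins 60 mm behind the grasp point.
Start: joints at [1.32, 0.32, 1.565, -0, 1.257, -0.02], TCP at [0.132, 0.56, 0.192] pointing down, gripper open.
Joint ranges: [-3.11, 3.11], [-0.84, 2.01], [0.21, 2.61], [-1.34, 4.49], [0.05, 2.63], [-2.56, 2.56]. Speed limits (rad/s): [2.57, 2.57, 3.14, 3.14, 3.14, 3.14].

### API

Orientations are given as a unit quaternion [w, x, y, z].
In Python, from rig import manip gives the robot as it stands.
- The arm moves only by the tool jog_arm, never from a script. Its argument "rows" is one flat list of numbers, 7 for each row, row after row: the opening, from 0 (shut) to 1 (fully open), then the shift along the tool's x, y, z in m, then the turn, a rotation vector about the tool's x, y, z in degrees. A call has 1 to 12 rows; each row shifts and turns the commanded pose from where the row before left it, along the tool's axes as they then stand; what a row does not reach is not made up. A row lasts 1/8 s, in which the tool goes at most 62.5 mm and 10.7 degrees, less where a joint would pass 70% of its speed; a pose out of reach is approached as far as the arm can. A call with a gripper value outside its range is refused whole. The fingers move at their own pace and stop on an object; "grip_force" is the grip in N (left out, the last holds). Time passes only in rows, so rows that do not move let the fingers close. It gives the time, the measured TCP pose, the force and the opening at its end, in the units of the state.
- manip.get_state(): the state, without advancing time (a new reading comes with each control period).
- manip.get_image(name): name is "scene" or "top"; returns (picture, depth): 384x512x3 uint8, red, green, blue; 384x512 float32, m along the optical axis (not along the pixel's ray), 0 where there is no reading.
- manip.camera_model(name): a dict with "mtx" (3x3 intrinsics, pixels), "xyz" and "orientation" of the camera in the world. Camera axes: x right, y up, looking along -z (the intrinsics and any distortion apply to the point x, -y, -z); pixel columns grow to the right and rows downward; lengths in m; the calibration is good to about 2 mm. A picture is of the moment at which its call begins. camera_model takes no time and is no camera call.
- manip.job_done(): hands the job in, once; it reports no verdict.
The state is a dict: "clock": time; "qpos": joint angles; "dq": joint speeds; "joint_efforts": joint torques, N m; "tool_pos": TCP position; "tcp_rot": TCP orientation; "force": force on the tool from outside, world axes, zero at the start; "torque": the same for the moment, N m; "gripper_width": finger opening in m.
Only numpy, scipy, OpenCV 4.12 (cv2) and the standard library are available. Lean on these libraries where they do the work, as an engineer would, in place of code of your own. Each camera call takes 0.05 s, during which the arm holds its last target. There are 200 camera calls.

### The job

The long flat strip of coloured tiles is not to be touched with the gripper. Take the steel spatula by its wooden handle, slide the blade under the strip between the rails of its rack, lift the strip clear and set it down centred across the two rails of the empty rack. Then draw the blade right out from under it and leave the spatula lying flat on the bench; do not shift the ring-shaped moulded blank on the third rack.

Things in the scene. Friction and masses are not known exactly. Their poses are not given: they have to be found in the camera images.
- spatula: Steel spatula, 0.22 kg, standing flat on the bench. x along the blade to its tip, z up; origin on the blade's underside. Blade 3 mm thick, slotted, y -33 to 33, x -50 to 115 mm. Over its rear a wooden handle bar on two thin posts (x -35 and 25): x -50 to 40, 24 mm wide (y), 49 to 75 mm above the underside, open space below it; pinch it from above across its width.
- handle (a point): Centre of the spatula's handle bar, at (-5, 0, 62) mm in the spatula's frame, same axes.
- blade_seat (a point): Point on the top face of the spatula's blade where the middle of a carried strip should lie, at (75, 0, 3) mm in the spatula's frame, same axes; the blade's tip is 40 mm farther on.
- strip: Flat strip of pale blue, green and white sample tiles, 164 mm long (its y axis), 44 mm wide (its x axis), 8 mm thick, about 55 g, rigid, loose. Origin at the centre of its underside. It lies across the two rails of one rack.
- blank: Bystander: dark blue marbled flat moulded blank, a long open ring 115 mm long (y) by 61 mm (x), 13 mm thick, loose on the two rails of another rack. Origin at the centre of its underside.
- rack_strip: Rack on which the strip starts. The three racks are alike, fixed: plywood base 70 (x) x 122 (y) x 3 mm, two aluminium rails with black rubber tops along x at y -53 and 53, each 16 wide, 70 long, tops 20 mm above the bench; channel between them 90 mm wide, open above and at both x ends. Origin: centre of the base's underside. The blade enters from the robot's side, along +x.
- rack_empty: The rack with nothing on it, where the strip shall go; same shape, origin and axes as rack_strip.
- rack_blank: The rack that holds the blank; same shape, origin and axes as rack_strip.
There are look-alikes about, which are no part of the job. What is shaped like the rack_empty but yellow is not meant.

How it is judged:
By the outcome, as a careful person would: the job done as asked, in the order asked, and still so for the second after the job is handed in, with the robot touching nothing.
It also fails if it takes over 59 s, if anything falls off the work surface, if the arm or the gripper's body presses on something with over 40 N, if the wrist force passes 120 N, or if a joint passes its speed limit or range.

## Working session

There is one attempt and no reset: what is moved stays moved. The work goes in short steps, Python scripts to look and compute and a tool call to move; the robot and the scene stay as the last step left them, time stands still between calls to the robot, and variables do not carry over. Pictures are saved under pics/ and viewed, about 8 in all and at most 12, crops included, and the job is handed in when it is done.

Besides the shell and the picture viewer there is one more tool, called after "Request:" as a command line: name --argument value ..., lists and objects as JSON in quotes. jog_arm: Moves the arm, as the interface text tells. Its arguments: {"type":"object","properties":{"rows":{"type":"array"},"grip_force":{"type":"number"}},"required":["rows"]}

```bash
ls; mkdir -p pics; cat > h.py <<'E'
import numpy as np, cv2
from scipy.spatial.transform import Rotation as R
from rig import manip
def cam(n):
    m=manip.camera_model(n); q=m["orientation"]
    return np.array(m["mtx"]),np.array(m["xyz"]),R.from_quat([q[1],q[2],q[3],q[0]]).as_matrix(),m
def ray(n,u,v,z):
    K,c,Rm,_=cam(n); d=Rm@(np.array([1,-1,-1])*(np.linalg.inv(K)@[u,v,1])); return c+d*(z-c[2])/d[2]
def cloud(n,dep):
    K,c,Rm,_=cam(n); v,u=np.mgrid[:dep.shape[0],:dep.shape[1]]
    p=np.stack([(u-K[0,2])/K[0,0],-(v-K[1,2])/K[1,1],-np.ones_like(u,float)],-1)*dep[...,None]
    return p@Rm.T+c
def pose():
    s=manip.get_state(); q=s["tcp_rot"]
    return np.array(s["tool_pos"]),R.from_quat([q[1],q[2],q[3],q[0]]),s
E
python3 - <<'E'
from h import *
for n in("scene","top"):
    p,d=manip.get_image(n); np.savez(f"pics/{n}0.npz",p=p,d=d); cv2.imwrite(f"pics/{n}0.png",cv2.resize(p[...,::-1],(768,576)))
    print(n,cam(n)[3])
print(manip.get_state())
E
```

```text
pics
scene {'mtx': array([[377.37815712,   0.        , 258.05290794],
       [  0.        , 377.37815712, 187.0215265 ],
       [  0.        ,   0.        ,   1.        ]]), 'xyz': array([-0.03785961,  0.28262388,  0.51875776]), 'orientation': array([-0.3900795 , -0.22144174,  0.42400055,  0.78678147])}
top {'mtx': array([[385.69470184,   0.        , 261.65307095],
       [  0.        , 385.69470184, 195.97631657],
       [  0.        ,   0.        ,   1.        ]]), 'xyz': array([ 0.43132976, -0.11201111,  0.96458532]), 'orientation': array([-0.69486771, -0.05134565,  0.04941769,  0.71559792])}
{'clock': 0.1, 'qpos': array([ 1.31999851e+00,  3.20225067e-01,  1.56552167e+00, -2.64959998e-05,
        1.25740428e+00, -2.00229050e-02]), 'dq': array([-0.00090253, -0.00130681, -0.00218441,  0.00068317, -0.00207816,
        0.00177846]), 'joint_efforts': array([ 9.15250675e-04, -4.13331985e+01, -2.32512259e+01,  7.29046552e-02,
        4.22371225e-02, -4.33867342e-05]), 'tool_pos': array([0.13142419, 0.55929273, 0.19101978]), 'tcp_rot': array([-9.27026792e-05,  1.15127473e-01,  9.93350420e-01, -7.73748201e-04]), 'force': array([ 0.06629334,  0.3973681 , -0.50443443]), 'torque': array([ 0.00911323,  0.0180725 , -0.03320431]), 'gripper_width': 0.09159068747167713}
```

View pics/top0.png

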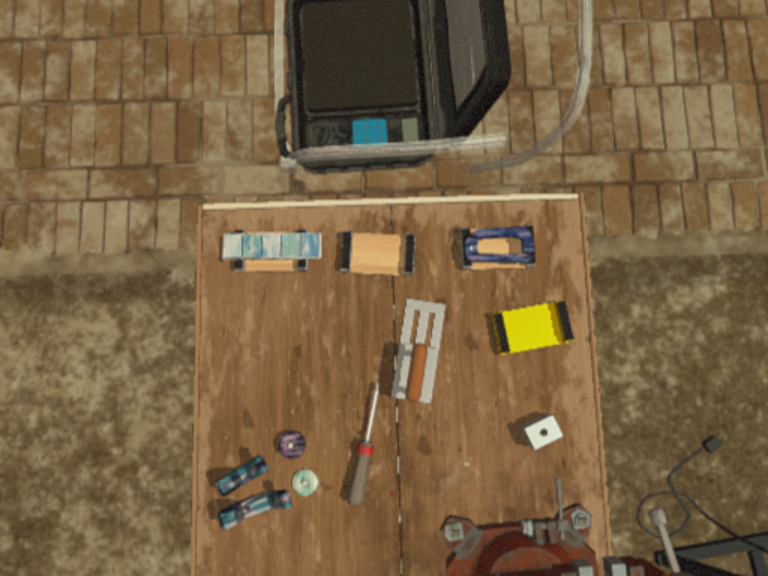

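View pics/scene0.png

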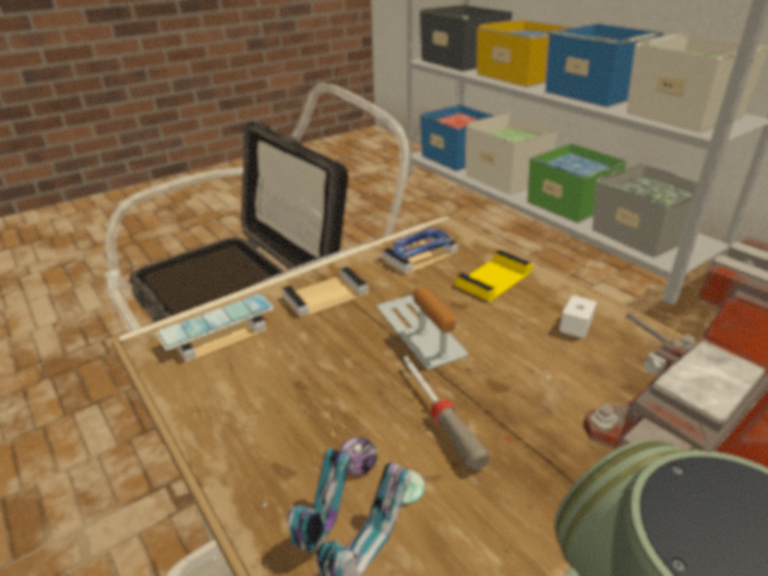

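The top view (768 px scale) shows the strip at (272,246) on the left rack, the empty rack at (378,253), and the blank at (498,246). The spatula is at (419,350) with its tip away from the robot, and the yellow decoy rack is at (533,328). The scene view agrees. Next I'll measure them.

```bash
cat > meas.py <<'E'
from h import *
def rect(n,mask,z,lab,uvbox):
    m=np.zeros(mask.shape,np.uint8); u0,v0,u1,v1=uvbox; m[v0:v1,u0:u1]=mask[v0:v1,u0:u1]
    k,l,st,_=cv2.connectedComponentsWithStats(m); 
    if k<2: print(lab,"none");return
    i=1+st[1:,4].argmax(); v,u=np.nonzero(l==i)
    P=np.array([ray(n,a,b,z)[:2] for a,b in zip(u,v)])*1000
    (c,s,a)=cv2.minAreaRect(P.astype(np.float32)); print(lab,"n",len(u),"c",np.round(c,1),"size",np.round(s,1),"ang",round(a,2),"mean",P.mean(0).round(1)); return c
E
python3 - <<'E'
from meas import *
f=np.load("pics/top0.npz"); p,d=f["p"],f["d"]; C=cloud("top",d)*1000
hsv=cv2.cvtColor(p,cv2.COLOR_RGB2HSV); H,S,V=cv2.split(hsv)
print("bench z",np.median(C[180:200,170:230,2]),C[180:200,170:230,2].std())
B=lambda a,b,c,e:tuple(int(x/1.5) for x in(a,b,c,e))
strip=((H>75)&(H<115)&(S>25)&(V>90))|((S<60)&(V>140))
rect("top",strip,.028,"strip",B(210,225,335,262))
rect("top",V<60,.020,"railL",B(336,225,358,280)); rect("top",V<60,.020,"railR",B(398,225,422,280))
rect("top",(H>8)&(H<25)&(S>60)&(V>120),.003,"base",B(345,228,405,280))
rect("top",(V<60),.020,"srailL",B(225,258,255,275)); rect("top",V<60,.020,"srailR",B(290,258,315,275))
rect("top",(H>100)&(H<135)&(S>60),.033,"blank",B(455,220,545,270))
rect("top",(S<70)&(V>90),.003,"blade",B(385,290,450,410))
rect("top",(H<14)&(S>130),.075,"handle",B(385,330,450,410))
for nm,b,lo,hi in(("handle",B(385,330,450,410),55,90),("strip",B(210,225,335,275),23,40),("erails",B(330,225,425,285),12,40),("blank",B(450,220,545,275),25,45)):
    u0,v0,u1,v1=b; q=C[v0:v1,u0:u1].reshape(-1,3); q=q[(q[:,2]>lo)&(q[:,2]<hi)]
    if len(q)>5:
        r=cv2.minAreaRect(q[:,:2].astype(np.float32)); print("D",nm,len(q),np.round(r[0],1),np.round(r[1],1),round(r[2],2),"z",np.median(q[:,2]).round(1))
cr=p[140:285,130:390]; cv2.imwrite("pics/crop0.png",cv2.resize(cr[...,::-1],None,fx=3,fy=3,interpolation=cv2.INTER_CUBIC))
E
```

```text
bench z -0.2627483950482512 62.17511475401377
strip n 1028 c [652.2  87.4] size [161.4  45.7] ang 88.27 mean [653.5  86. ]
railL n 114 c [644.  -35.1] size [11.8 59.2] ang 85.21 mean [644.4 -35.3]
railR n 109 c [ 635.6 -141. ] size [11.2 59.2] ang 85.35 mean [ 636.  -140.8]
base n 1161 c [641.3 -82.3] size [99.9 85.8] ang 88.29 mean [640.3 -85.7]
srailL n 23 c [625.  145.7] size [10.6 10. ] ang 0.48 mean [625.2 145.3]
srailR n 22 c [624.4  38.4] size [10.  10.3] ang 89.57 mean [624.1  38.6]
blank n 316 c [ 647.7 -287.5] size [ 43.8 114.4] ang 2.34 mean [ 651.8 -291.9]Traceback (most recent call last):
  File "<stdin>", line 12, in <module>
  File "meas.py", line 7, in rect
    P=np.array([ray(n,a,b,z)[:2] for a,b in zip(u,v)])*1000
                ~~~^^^^^^^^^
  File "h.py", line 8, in ray
    K,c,Rm,_=cam(n); d=Rm@(np.array([1,-1,-1])*(np.linalg.inv(K)@[u,v,1])); return c+d*(z-c[2])/d[2]
             ~~~^^^
  File "h.py", line 5, in cam
    m=manip.camera_model(n); q=m["orientation"]
ValueError: time passes only in moves, steps and waits
```

```bash
sed -i 's/^def cam(n):/from functools import cache\n@cache\ndef cam(n):/' h.py
python3 - <<'E'
from meas import *
f=np.load("pics/top0.npz"); p,d=f["p"],f["d"]; C=cloud("top",d)*1000
H,S,V=cv2.split(cv2.cvtColor(p,cv2.COLOR_RGB2HSV))
B=lambda a,b,c,e:tuple(int(x/1.5) for x in(a,b,c,e))
rect("top",(S<70)&(V>90),.003,"blade",B(385,290,450,410))
rect("top",(H<14)&(S>130),.075,"handle",B(385,330,450,410))
for nm,b,lo,hi in(("bench",B(250,300,350,360),-30,30),("handle",B(385,330,450,410),55,90),("strip",B(210,225,335,275),23,40),("erailL",B(330,225,365,285),14,40),("erailR",B(395,225,425,285),14,40),("srails",B(210,255,335,285),14,22),("blank",B(450,220,545,275),25,45)):
    u0,v0,u1,v1=b; q=C[v0:v1,u0:u1].reshape(-1,3); q=q[(q[:,2]>lo)&(q[:,2]<hi)]
    if len(q)>5:
        r=cv2.minAreaRect(q[:,:2].astype(np.float32)); print("D",nm,len(q),np.round(r[0],1),np.round(r[1],1),round(r[2],2),"z",np.median(q[:,2]).round(1),q[:,2].std().round(2))
cr=p[140:285,130:390]; cv2.imwrite("pics/crop0.png",cv2.resize(cr[...,::-1],None,fx=3,fy=3,interpolation=cv2.INTER_CUBIC))
E
```

```text
blade n 1244 c [ 475.2 -151.5] size [ 67.2 166.2] ang 79.26 mean [ 480.3 -151.2]
handle n 288 c [ 437.7 -143.8] size [20.8 85.7] ang 78.94 mean [ 437.  -143.9]
D bench 2669 [515.6  48.3] [168.6  98.7] 88.35 z -0.2 1.72
D handle 396 [ 439.7 -143.6] [24. 90.] 79.13 z 73.8 2.72
D strip 968 [654.4  88.5] [162.4  43.8] 88.37 z 26.5 1.59
D erailL 170 [645.  -35.3] [15.8 69.2] 85.44 z 19.3 2.01
D erailR 170 [ 636.6 -140.7] [15.6 69.7] 85.23 z 19.5 2.09
D srails 137 [627.4  89.8] [162.9  21.7] 88.41 z 19.5 1.92
D blank 652 [ 646.2 -288.1] [113.9  60. ] 87.63 z 31.9 2.0
```

View pics/crop0.png

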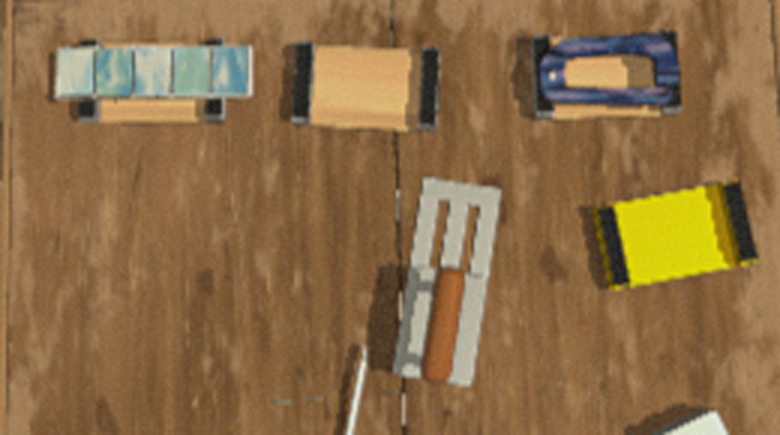

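Depth and colour agree, in mm. The spatula handle is at (439,-144) with yaw -10.9°. The strip is at (654,88) with yaw -1.6°, and the empty rack is at (641,-88) with yaw -4.6°. All sizes match the ones given. Next is a helper that converts a world target into tool-axis moves.

```bash
cat >> h.py <<'E'
def plan(*wps,start=None):
    """wps: (x,y,z mm, yaw deg of spatula axis). Prints the tool-axis shift (mm) and tool-rotvec (deg) for each leg."""
    t,r,s=pose(); t=t*1000
    e=r.as_matrix(); print("clock",round(s["clock"],2),"tcp",t.round(1),"yawY-90",np.degrees(np.arctan2(-e[0,1],e[1,1])).round(2),"tilt",e[:,2].round(3),"F",np.round(s["force"],1),"w",round(s["gripper_width"],4))
    for w in wps:
        g=np.array(w[:3],float); a=np.radians(w[3]); y=np.array([-np.sin(a),np.cos(a),0]); z=np.array([0,0,-1.]); G=R.from_matrix(np.c_[np.cross(y,z),y,z])
        print(w,"shift",r.inv().apply(g-t).round(1),"turn",np.degrees((r.inv()*G).as_rotvec()).round(2)); t,r=g,G
E
python3 - <<'E'
from h import *
plan((460,250,190,-13.2),(439,-144,150,-10.9),(439,-144,60,-10.9))
E
```

```text
clock 0.1 tcp [131.4 559.3 191. ] yawY-90 -13.22 tilt [-0.    -0.002 -1.   ] F [ 0.1  0.4 -0.5] w 0.0916
(460, 250, 190, -13.2) shift [-390.6 -225.9    1.4] turn [-0.09 -0.   -0.02]
(439, -144, 150, -10.9) shift [ -69.5 -388.4   40. ] turn [ 0.   0.  -2.3]
(439, -144, 60, -10.9) shift [ 0.  0. 90.] turn [0. 0. 0.]
```

Request:
jog_arm --rows '[1,-0.039,-0.0226,0,0,0,0,1,-0.039,-0.0226,0,0,0,0,1,-0.039,-0.0226,0,0,0,0,1,-0.039,-0.0226,0,0,0,0,1,-0.039,-0.0226,0,0,0,0,1,-0.039,-0.0226,0,0,0,0,1,-0.039,-0.0226,0,0,0,0,1,-0.039,-0.0226,0,0,0,0,1,-0.039,-0.0226,0,0,0,0,1,-0.039,-0.0226,0,0,0,0]' --grip_force 50

```text
clock: 1.35
tool_pos: [0.4602, 0.2493, 0.1914]
tcp_rot: [-0.0, 0.115, 0.993, -0.0]
force: [0.8, 0.6, -0.9]
gripper_width: 0.0914
```

Request:
jog_arm --rows '[1,-0.0077,-0.0432,0.0044,0,0,-0.25,1,-0.0077,-0.0432,0.0044,0,0,-0.25,1,-0.0077,-0.0432,0.0044,0,0,-0.25,1,-0.0077,-0.0432,0.0044,0,0,-0.25,1,-0.0077,-0.0432,0.0044,0,0,-0.25,1,-0.0077,-0.0432,0.0044,0,0,-0.25,1,-0.0077,-0.0432,0.0044,0,0,-0.25,1,-0.0077,-0.0432,0.0044,0,0,-0.25,1,-0.0077,-0.0432,0.0044,0,0,-0.3,1,0,0,0,0,0,0,1,0,0,0,0,0,0]'

```text
clock: 2.72
tool_pos: [0.4446, -0.1436, 0.1519]
tcp_rot: [-0.0, 0.095, 0.995, 0.0]
force: [-0.4, 1.1, 0.4]
gripper_width: 0.0906
```

```bash
python3 -c "
from h import *
plan((439,-144,60,-10.9))"
```

```text
clock 2.73 tcp [ 444.6 -143.6  151.9] yawY-90 -10.96 tilt [-0.001  0.001 -1.   ] F [-0.4  1.1  0.4] w 0.0906
(439, -144, 60, -10.9) shift [ 5.3 -1.6 91.9] turn [ 0.05 -0.05 -0.06]
```

Request:
jog_arm --rows '[1,0.005,-0.001,0.02,0,0,0,1,0,0,0.03,0,0,0,1,0,0,0.025,0,0,0,1,0,0,0.016,0,0,0,0,0,0,0,0,0,0,0,0,0,0,0,0,0,0,0,0,0,0,0,0,0,0,0,0,0,0,0,0,0,0,0,0,0,0,0,0,0,0,0,0,0]' --grip_force 55

```text
clock: 3.98
tool_pos: [0.4398, -0.1442, 0.0612]
tcp_rot: [0.0, 0.095, 0.995, 0.0]
force: [-0.3, -0.6, -0.8]
gripper_width: 0.0338
```

```bash
python3 -c "
from h import *
plan((439,-144,60,-10.9))"
```

```text
clock 3.98 tcp [ 439.8 -144.2   61.2] yawY-90 -10.93 tilt [ 0.  0. -1.] F [-0.3 -0.6 -0.8] w 0.0338
(439, -144, 60, -10.9) shift [0.8 0.  1.2] turn [ 0.    0.01 -0.03]
```

Request:
jog_arm --rows '[0,0,0,0,0,0,0,0,0,0,0,0,0,0,0,0,0,0,0,0,0,0,0,0,0,0,0,0,0,0,-0.01,0,0,0,0,0,0,-0.02,0,0,0,0,0,0,-0.015,0,0,0,0,0,0,-0.005,0,0,0,0,0,0,0,0,0,0]'

```text
invalid input at $.rows: expected a multiple of 7 numbers
```

```bash
python3 -c "
from h import *
plan((470,95,111,-1.6))"
```

```text
clock 3.98 tcp [ 439.8 -144.2   61.2] yawY-90 -10.93 tilt [ 0.  0. -1.] F [-0.3 -0.6 -0.8] w 0.0338
(470, 95, 111, -1.6) shift [ 15.7 240.6 -49.8] turn [ 0.    0.01 -9.33]
```

Request:
jog_arm --rows '[0,0,0,0,0,0,0,0,0,0,0,0,0,0,0,0,0,0,0,0,0,0,0,0,0,0,0,0,0,0,0,-0.01,0,0,0,0,0,0,-0.02,0,0,0,0,0,0,-0.015,0,0,0,0,0,0,-0.005,0,0,0]'

```text
clock: 4.97
tool_pos: [0.4406, -0.1444, 0.1125]
tcp_rot: [0.001, 0.095, 0.995, -0.0]
force: [-0.8, 0.9, 0.2]
gripper_width: 0.0005
```

```bash
python3 -c "
from h import *
plan((470,95,111,-1.6))"
```

```text
clock 4.97 tcp [ 440.6 -144.4  112.5] yawY-90 -10.92 tilt [ 0.002 -0.001 -1.   ] F [-0.8  0.9  0.2] w 0.0005
(470, 95, 111, -1.6) shift [ 16.5 240.6   1.4] turn [-0.03  0.14 -9.32]
```

The gripper shut to zero, so it missed the handle. I'll look again.

```bash
python3 - <<'E'
from h import *
ims=[]
for n in("scene","top"):
    p,d=manip.get_image(n); np.savez(f"pics/{n}1.npz",p=p,d=d); 
    ims.append(cv2.resize(p[...,::-1][150:300,180:380] if n=="top" else p[...,::-1][100:300,180:400],(400,400)))
cv2.imwrite("pics/c1.png",np.hstack(ims))
E
```

```text
(no output)
```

View pics/c1.png

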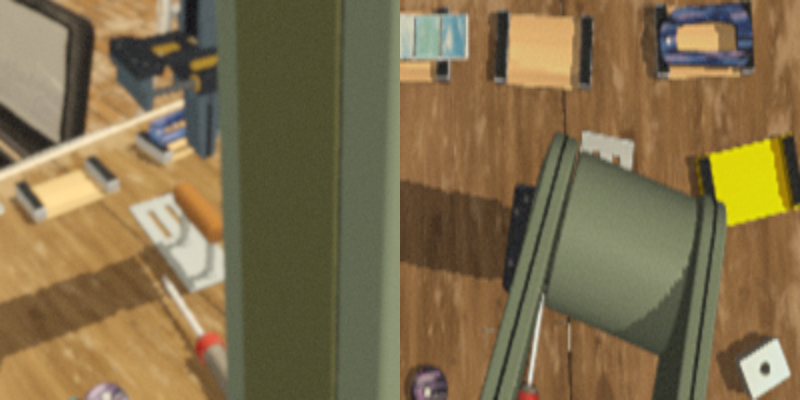

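```bash
python3 - <<'E'
from h import *
for n,ub in (("scene",(200,140,360,260)),("top",(250,190,310,280))):
    a=np.load(f"pics/{n}0.npz");b=np.load(f"pics/{n}1.npz")
    for f,l in((a,"0"),(b,"1")):
        H,S,V=cv2.split(cv2.cvtColor(f["p"],cv2.COLOR_RGB2HSV)); C=cloud(n,f["d"])*1000
        u0,v0,u1,v1=ub; c=C[v0:v1,u0:u1]; blade=((S<70)&(V>90))[v0:v1,u0:u1]&(abs(c[...,2])<15)
        q=c[blade]; q=q[(q[:,0]>380)&(q[:,0]<570)&(q[:,1]<-90)&(q[:,1]>-200)]; i=q[:,0].argmax(); print(n,l,len(q),"maxx",q[i].round(1),"maxy",q[q[:,1].argmax()].round(1),"minx",q[q[:,0].argmin()].round(1))
        hh=((H<14)&(S>130))[v0:v1,u0:u1]&(c[...,2]>35)&(c[...,2]<90); q=c[hh]
        if len(q): print(" handle",len(q),q.min(0).round(),q.max(0).round())
K,c,Rm,_=cam("scene"); t,r,s=pose()
for z in(0,.017):
    q=Rm.T@(t+r.apply([0,0,z])-c); print("tcp px",K[0,2]+K[0,0]*q[0]/-q[2],K[1,2]-K[1,1]*q[1]/-q[2], "crop", )
E
```

```text
scene 0 1173 maxx [ 566.7 -138.6   -1.9] maxy [413.3 -90.7  -0.8] minx [ 388.3 -159.1    1.5]
 handle 31 [ 394. -137.   56.] [ 472. -123.   72.]
scene 1 1120 maxx [ 567.7 -145.2   -2.4] maxy [413.1 -90.5  -0.5] minx [ 391.6 -142.3    2.7]
 handle 8 [ 405. -134.   61.] [ 457. -122.   69.]
top 0 1212 maxx [ 561.1 -137.2    2.1] maxy [ 400.6 -104.9   -1.3] minx [ 3.892e+02 -1.661e+02 -2.000e-01]
 handle 284 [ 395. -161.   68.] [ 479. -128.   80.]
top 1 219 maxx [ 5.613e+02 -1.373e+02  3.000e-01] maxy [ 545.8 -131.7    3.9] minx [ 526.5 -186.     4.7]
tcp px 289.81752607252594 184.39774007472175 crop
tcp px 289.57798549330107 191.46090585680417 crop
```

```bash
python3 - <<'E'
from h import *
f=np.load("pics/scene1.npz"); C=cloud("scene",f["d"])*1000
H,S,V=cv2.split(cv2.cvtColor(f["p"],cv2.COLOR_RGB2HSV))
for v in range(166,184,2): print(v,[ (u,C[v,u].round(0).astype(int).tolist(),int(H[v,u]),int(V[v,u])) for u in (283,288,292,296)])
E
```

```text
166 [(283, [453, -136, 151], 99, 86), (288, [432, -131, 162], 97, 85), (292, [423, -133, 166], 93, 95), (296, [423, -143, 162], 83, 74)]
168 [(283, [452, -136, 147], 110, 86), (288, [432, -131, 158], 96, 82), (292, [424, -134, 160], 92, 95), (296, [424, -144, 157], 90, 77)]
170 [(283, [453, -136, 142], 18, 124), (288, [434, -133, 152], 97, 80), (292, [424, -134, 156], 90, 93), (296, [423, -144, 153], 87, 81)]
172 [(283, [630, -287, 0], 18, 146), (288, [433, -132, 149], 96, 79), (292, [422, -133, 153], 103, 92), (296, [423, -144, 148], 87, 81)]
174 [(283, [617, -277, 4], 20, 211), (288, [433, -133, 144], 81, 82), (292, [423, -134, 148], 99, 87), (296, [423, -144, 144], 86, 86)]
176 [(283, [611, -272, 3], 19, 226), (288, [435, -134, 138], 17, 111), (292, [423, -133, 144], 93, 88), (296, [422, -143, 141], 18, 93)]
178 [(283, [608, -269, -1], 18, 188), (288, [601, -281, -2], 17, 159), (292, [425, -136, 137], 18, 93), (296, [422, -143, 136], 17, 152)]
180 [(283, [602, -264, -3], 17, 183), (288, [592, -273, -1], 17, 177), (292, [423, -134, 135], 18, 152), (296, [578, -289, -1], 18, 187)]
182 [(283, [593, -256, -1], 18, 178), (288, [585, -267, -1], 17, 181), (292, [578, -275, -1], 17, 170), (296, [573, -284, -2], 18, 178)]
```

The depth puts the closed fingertips at z≈136 mm, while the state implies about 95. That is roughly 40 mm too high, so the fingers closed above the handle. I'll check whether the offset is also there with the gripper open.

Request:
jog_arm --rows '[1,0,0,0,0,0,0,1,0,0,0,0,0,0,1,0,0,0,0,0,0,1,0,0,0,0,0,0,1,0,0,0,0,0,0,1,0,0,0,0,0,0,1,0,0,0,0,0,0,1,0,0,0,0,0,0]'

```text
clock: 6.08
tool_pos: [0.4398, -0.1441, 0.1111]
tcp_rot: [0.0, 0.095, 0.995, 0.0]
force: [-0.3, -0.0, 0.9]
gripper_width: 0.0774
```

```bash
python3 - <<'E'
from h import *
p,d=manip.get_image("scene"); np.savez("pics/scene2.npz",p=p,d=d); C=cloud("scene",d)*1000
t,r,s=pose(); print(t,s["gripper_width"],s["qpos"])
q=C.reshape(-1,3); L=r.inv().apply(q-t*1000)
m=(abs(L[:,0])<45)&(abs(L[:,1])<80)&(L[:,2]<40)&(L[:,2]>-90)
for lo in range(-90,45,10):
    k=m&(L[:,2]>=lo)&(L[:,2]<lo+10); 
    if k.any(): print("toolz",lo,k.sum(),"x",L[k,0].min().round(),L[k,0].max().round(),"y",L[k,1].min().round(),L[k,1].max().round())
cv2.imwrite("pics/s2.png",cv2.resize(p[...,::-1][60:300,180:400],(733,800))[:600])
E
```

```text
[ 0.43981765 -0.14410352  0.11114804] 0.08160836204901248 [-3.41551682e-01  2.16940372e-01  1.93270323e+00  1.24136958e-04
  9.91902689e-01 -1.72180770e+00]
toolz -90 41 x -0.0 20.0 y 44.0 54.0
toolz -80 56 x -9.0 20.0 y 41.0 54.0
toolz -70 56 x -14.0 20.0 y 40.0 53.0
toolz -60 57 x -15.0 21.0 y 40.0 51.0
toolz -50 53 x -16.0 20.0 y 40.0 51.0
toolz -40 48 x -15.0 20.0 y 40.0 50.0
toolz -30 30 x -16.0 19.0 y 40.0 49.0
toolz 30 209 x -39.0 45.0 y -7.0 13.0
```

View pics/s2.png

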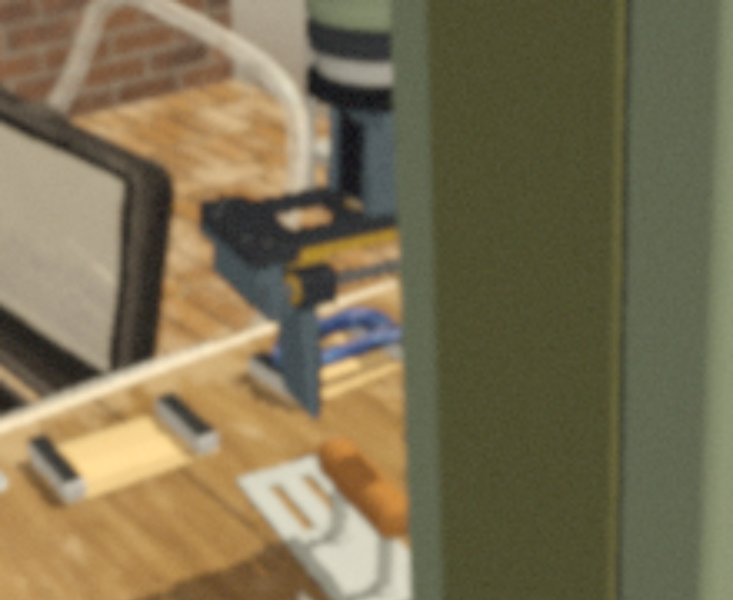

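The picture shows the finger standing well above the handle, with its tip at tool z≈-23 mm instead of +17. That is a constant 40 mm offset, while x and y agree. To grasp at z=62 I therefore need a reported TCP z≈21. I'll descend in steps and watch the force.

Request:
jog_arm --rows '[1,0,0,0.02,0,0,0,1,0,0,0.02,0,0,0,1,0,0,0.015,0,0,0,1,0,0,0.01,0,0,0]'

```text
clock: 6.62
tool_pos: [0.4396, -0.144, 0.0455]
tcp_rot: [-0.0, 0.095, 0.995, 0.0]
force: [-0.2, -0.7, 0.8]
gripper_width: 0.0914
```

Request:
jog_arm --rows '[1,0,0,0.01,0,0,0,1,0,0,0.01,0,0,0,1,0,0,0.005,0,0,0]'

```text
clock: 7.0
tool_pos: [0.4396, -0.144, 0.0206]
tcp_rot: [-0.0, 0.095, 0.995, 0.0]
force: [1.0, 0.2, 0.9]
gripper_width: 0.0911
```

Request:
jog_arm --rows '[0,0,0,0,0,0,0,0,0,0,0,0,0,0,0,0,0,0,0,0,0,0,0,0,0,0,0,0,0,0,0,0,0,0,0,0,0,0,0,0,0,0,0,0,0,0,0,0,0,0,0,0,0,0,0,0,0,0,0,0,0,0,0]' --grip_force 55

```text
clock: 8.12
tool_pos: [0.4398, -0.144, 0.0211]
tcp_rot: [-0.0, 0.095, 0.995, 0.0]
force: [0.3, 1.1, 0.6]
gripper_width: 0.0236
```

Gripped at 24 mm. Now I'll lift and carry it to the pre-insert pose.

Request:
jog_arm --rows '[0,0,0,-0.01,0,0,0,0,0,0,-0.02,0,0,0,0,0,0,-0.015,0,0,0,0,0,0,-0.005,0,0,0,0,0.002,0.02,0,0,0,-1.2,0,0.002,0.03,0,0,0,-1.2,0,0.002,0.035,0,0,0,-1.2,0,0.002,0.035,0,0,0,-1.2,0,0.002,0.035,0,0,0,-1.2,0,0.002,0.035,0,0,0,-1.2,0,0.002,0.03,0,0,0,-1.1,0,0.001,0.02,0,0,0,-1.0]'

```text
clock: 9.62
tool_pos: [0.4526, 0.097, 0.0708]
tcp_rot: [-0.0, 0.013, 1.0, -0.0]
force: [0.3, 0.2, -1.9]
gripper_width: 0.0236
```

```bash
python3 - <<'E'
from h import *
plan((470,95,71,-1.6),(470,95,31,-1.6))
from meas import *
p,d=manip.get_image("top"); np.savez("pics/top3.npz",p=p,d=d); C=cloud("top",d)*1000
p2,d2=manip.get_image("scene")
cv2.imwrite("pics/c3.png",np.hstack([cv2.resize(p[...,::-1][130:300,120:330],(400,324)),cv2.resize(p2[...,::-1][120:290,60:270],(400,324))]))
E
```

```text
clock 9.62 tcp [452.6  97.   70.8] yawY-90 -1.52 tilt [-0.001 -0.    -1.   ] F [ 0.3  0.2 -1.9] w 0.0236
(470, 95, 71, -1.6) shift [-17.5  -1.5  -0.2] turn [-0.01 -0.05  0.08]
(470, 95, 31, -1.6) shift [ 0.  0. 40.] turn [0. 0. 0.]
```

View pics/c3.png

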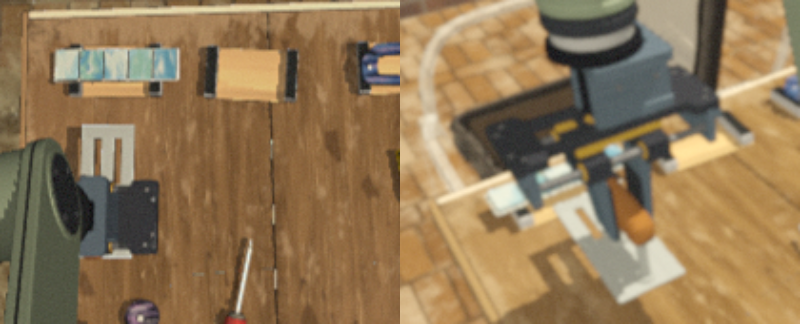

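The spatula is held level in front of the strip's rack, with the blade tip at about (108,125) in the left crop. I'll measure the blade's edges and the strip rack's rails.

```bash
python3 - <<'E'
from h import *
f=np.load("pics/top3.npz"); p,d=f["p"],f["d"]; C=cloud("top",d)*1000
H,S,V=cv2.split(cv2.cvtColor(p,cv2.COLOR_RGB2HSV))
k=(S<70)&(V>90)&(C[...,2]>35)&(C[...,2]<75)&(C[...,0]>535)&(C[...,0]<600)&(C[...,1]>30)&(C[...,1]<160); q=C[k]
r=cv2.minAreaRect(q[:,:2].astype(np.float32)); print("blade",len(q),r,"max x",q[:,0].max(),"y",q[:,1].min(),q[:,1].max())
A=np.c_[q[:,:2]-[550,95],np.ones(len(q))]; print("plane z fit (slope x,y,z0)",np.linalg.lstsq(A,q[:,2],rcond=None)[0])
k=(C[...,2]>14)&(C[...,2]<23)&(C[...,0]>600)&(C[...,0]<690)&(C[...,1]>20)&(C[...,1]<165); q=C[k]
for lo,hi in((25,60),(125,162)):
    s=q[(q[:,1]>lo)&(q[:,1]<hi)&(q[:,0]<632)]; print("srail",len(s),s.min(0).round(1),s.max(0).round(1),s.mean(0).round(1))
    s=q[(q[:,1]>lo)&(q[:,1]<hi)&(q[:,0]>672)]; print("srail far",len(s),s.mean(0).round(1) if len(s) else "")
k=(C[...,2]>23)&(C[...,2]<40)&(C[...,0]>600)&(C[...,1]>-10)&(C[...,1]<180); r=cv2.minAreaRect(C[k][:,:2].astype(np.float32)); print("strip",r)
E
```

```text
blade 354 ((552.9927368164062, 92.43002319335938), (65.3183822631836, 36.64426040649414), 88.85469055175781) max x 571.873466313088 y 59.625206794415156 124.91566426441952
plane z fit (slope x,y,z0) [-4.95230942e-03  5.12621750e-03  5.24127596e+01]
srail 47 [615.1  31.2  14.1] [631.9  46.6  22.2] [623.   38.7  18.3]
srail far 21 [680.3  37.6  18.3]
srail 34 [618.1 136.2  14.3] [630.3 151.4  22.7] [624.1 144.2  18.9]
srail far 28 [680.9 142.9  20. ]
strip ((655.3560791015625, 88.1604995727539), (50.29826354980469, 162.36209106445312), 2.851158618927002)
```

Blade top z≈52.4 and level, so its underside is TCP-21.4. Advanced along its own axis, the blade's centreline passes the strip at y≈90, against 90.9 for the rack centre and 88.3 for the strip. I'll lower 39.5 mm and then advance 122 mm.

Request:
jog_arm --rows '[0,0,0,0.01,0,0,0,0,0,0,0.015,0,0,0,0,0,0,0.01,0,0,0,0,0,0,0.0045,0,0,0,0,-0.005,0,0,0,0,0,0,-0.012,0,0,0,0,0,0,-0.012,0,0,0,0,0,0,-0.012,0,0,0,0,0,0,-0.008,0,0,0,0,0,0,0,0,0,0,0,0]'

```text
clock: 10.98
tool_pos: [0.5027, 0.0944, 0.0316]
tcp_rot: [0.0, 0.014, 1.0, 0.0]
force: [-0.1, -0.2, -2.0]
gripper_width: 0.0234
```

Request:
jog_arm --rows '[0,-0.007,0,0,0,0,0,0,-0.012,0,0,0,0,0,0,-0.012,0,0,0,0,0,0,-0.012,0,0,0,0,0,0,-0.012,0,0,0,0,0,0,-0.012,0,0,0,0,0,0,-0.006,0,0,0,0,0,0,0,0,0,0,0,0]'

```text
clock: 11.98
tool_pos: [0.5753, 0.0924, 0.0315]
tcp_rot: [-0.0, 0.014, 1.0, 0.0]
force: [-0.9, 0.2, -2.6]
gripper_width: 0.0241
```

```bash
python3 - <<'E'
from h import *
plan((574,93,31,-1.6))
p,d=manip.get_image("top"); C=cloud("top",d)*1000; np.savez("pics/top4.npz",p=p,d=d)
p2,d2=manip.get_image("scene")
cv2.imwrite("pics/c4.png",np.hstack([cv2.resize(p[...,::-1][130:260,120:280],(400,324)),cv2.resize(p2[...,::-1][150:280,60:220],(400,324))]))
k=(C[...,2]>23)&(C[...,2]<34)&(C[...,0]>620)&(C[...,1]>-10)&(C[...,1]<180); r=cv2.minAreaRect(C[k][:,:2].astype(np.float32)); print("strip",r)
E
```

```text
clock 11.97 tcp [575.3  92.4  31.5] yawY-90 -1.63 tilt [-0.  0. -1.] F [-0.9  0.2 -2.6] w 0.0241
(574, 93, 31, -1.6) shift [1.3 0.6 0.5] turn [ 0.01 -0.01 -0.03]
strip ((658.404541015625, 59.89894485473633), (106.21046447753906, 45.76581954956055), 86.40977478027344)
```

View pics/c4.png

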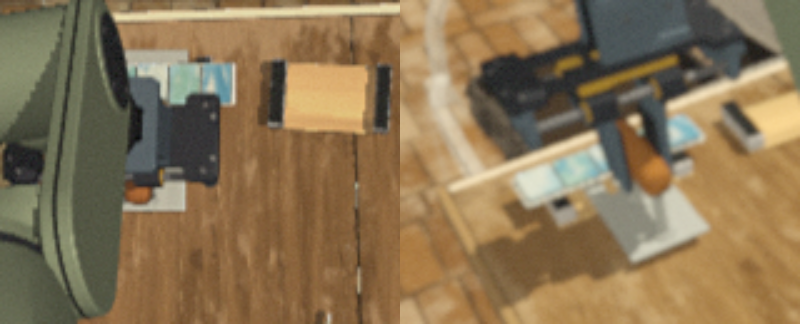

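The blade is under the strip, with its tip showing beyond the far edge, and the strip is undisturbed. Now a gentle lift.

Request:
jog_arm --rows '[0,0,0,-0.003,0,0,0,0,0,0,-0.003,0,0,0,0,0,0,-0.002,0,0,0,0,0,0,-0.003,0,0,0,0,0,0,-0.004,0,0,0,0,0,0,-0.006,0,0,0,0,0,0,-0.006,0,0,0,0,0,0,-0.006,0,0,0,0,0,0,-0.005,0,0,0,0,0,0,-0.002,0,0,0,0,0,0,0,0,0,0,0]'

```text
invalid input at $.rows: expected a multiple of 7 numbers
```

```bash
python3 - <<'E'
from h import *
plan((561.6,-79.7,71.5,-4.6))
p,d=manip.get_image("scene"); C=cloud("scene",d)*1000
H,S,V=cv2.split(cv2.cvtColor(p,cv2.COLOR_RGB2HSV))
k=(C[...,2]>45)&(C[...,2]<75)&(C[...,0]>620)&(C[...,0]<690)&(C[...,1]>-10)&(C[...,1]<190); q=C[k]; print(len(q)); print(cv2.minAreaRect(q[:,:2].astype(np.float32)),np.percentile(q[:,2],[10,50,90]))
q=q[q[:,2]>57]; print("plane",np.linalg.lstsq(np.c_[q[:,:2]-[654,88],np.ones(len(q))],q[:,2],rcond=None)[0])
E
```

```text
clock 12.07 tcp [574.5  92.4  31.5] yawY-90 -1.62 tilt [-0.001 -0.    -1.   ] F [ 0.5  1.  -1.7] w 0.0237
(561.6, -79.7, 71.5, -4.6) shift [   8.  -172.4  -40. ] turn [-0.   -0.05  2.98]
0Traceback (most recent call last):
  File "<stdin>", line 5, in <module>
    return _quantile_unchecked(
        a, q, axis, out, overwrite_input, method, keepdims, weights)
    return _ureduce(a,
                    func=_quantile_ureduce_func,
    ...<5 lines>...
                    overwrite_input=overwrite_input,
                    method=method)
    r = func(a, **kwargs)
    result = _quantile(arr,
                       quantiles=q,
    ...<2 lines>...
                       out=out,
                       weights=wgt)
    slices_having_nans = np.isnan(arr[-1, ...])
                                  ~~~^^^^^^^^^
IndexError: index -1 is out of bounds for axis 0 with size 0
```

The lift call was one number over. I'll resend it.

Request:
jog_arm --rows '[0,0,0,-0.003,0,0,0,0,0,0,-0.003,0,0,0,0,0,0,-0.002,0,0,0,0,0,0,-0.003,0,0,0,0,0,0,-0.004,0,0,0,0,0,0,-0.006,0,0,0,0,0,0,-0.006,0,0,0,0,0,0,-0.006,0,0,0,0,0,0,-0.005,0,0,0,0,0,0,-0.002,0,0,0,0,0,0,0,0,0,0]'

```text
clock: 13.5
tool_pos: [0.575, 0.0924, 0.0718]
tcp_rot: [0.0, 0.014, 1.0, 0.0]
force: [-0.1, 0.1, -1.6]
gripper_width: 0.0237
```

```bash
cat > st.py <<'E'
from h import *
import sys
def strip(n,zlo,zhi,yc):
    p,d=manip.get_image(n); C=cloud(n,d)*1000; H,S,V=cv2.split(cv2.cvtColor(p,cv2.COLOR_RGB2HSV))
    k=(C[...,2]>zlo)&(C[...,2]<zhi)&(C[...,0]>605)&(C[...,0]<700)&(abs(C[...,1]-yc)<110)&(V>90); q=C[k]
    if len(q)<9: print("few",len(q)); return p
    r=cv2.minAreaRect(q[:,:2].astype(np.float32)); print(n,"strip",len(q),r,"z%",np.percentile(q[:,2],[5,50,95]).round(1))
    print(" plane slopes,z0",np.linalg.lstsq(np.c_[q[:,:2]-r[0],np.ones(len(q))],q[:,2],rcond=None)[0].round(3)); return p
E
python3 - <<'E'
from st import *
plan((561.6,-79.7,71.5,-4.6))
strip("scene",52,72,88)
E
```

```text
clock 13.5 tcp [575.   92.4  71.8] yawY-90 -1.63 tilt [ 0.  0. -1.] F [-0.1  0.1 -1.6] w 0.0237
(561.6, -79.7, 71.5, -4.6) shift [   8.5 -172.4    0.2] turn [0.01 0.01 2.97]
scene strip 771 ((649.3162231445312, 92.30867004394531), (87.66478729248047, 161.34437561035156), 1.7586168050765991) z% [52.6 58.9 60.8]
 plane slopes,z0 [ 6.6000e-02 -3.0000e-03  5.7918e+01]
```

The strip is up at z≈60 on the blade. I'll traverse with soft ramps.

Request:
jog_arm --rows '[0,0.0003,-0.003,0,0,0,0.1,0,0.0004,-0.006,0,0,0,0.15,0,0.0004,-0.009,0,0,0,0.15,0,0.0005,-0.01,0,0,0,0.16,0,0.0005,-0.01,0,0,0,0.16,0,0.0005,-0.01,0,0,0,0.16,0,0.0005,-0.01,0,0,0,0.16,0,0.0005,-0.01,0,0,0,0.16,0,0.0005,-0.01,0,0,0,0.16,0,0.0005,-0.01,0,0,0,0.16]'

```text
clock: 14.8
tool_pos: [0.5667, 0.004, 0.0717]
tcp_rot: [0.0, 0.028, 1.0, 0.0]
force: [1.0, -0.0, -3.4]
gripper_width: 0.0236
```

Request:
jog_arm --rows '[0,0.0005,-0.01,0,0,0,0.16,0,0.0005,-0.01,0,0,0,0.16,0,0.0005,-0.01,0,0,0,0.16,0,0.0005,-0.01,0,0,0,0.16,0,0.0005,-0.01,0,0,0,0.16,0,0.0005,-0.01,0,0,0,0.16,0,0.0004,-0.01,0,0,0,0.15,0,0.0004,-0.008,0,0,0,0.15,0,0.0003,-0.004,0,0,0,0.1,0,0.0002,-0.002,0,0,0,0.1,0,0,0,0,0,0,0]'

```text
clock: 16.18
tool_pos: [0.557, -0.0788, 0.0716]
tcp_rot: [-0.0, 0.04, 0.999, 0.0]
force: [0.3, 0.1, -2.4]
gripper_width: 0.024
```

```bash
python3 - <<'E'
from st import *
plan((561.6,-79.7,71.5,-4.6))
p=strip("top",52,75,-88); q=strip("scene",54,72,-88)
cv2.imwrite("pics/c5.png",np.hstack([cv2.resize(p[...,::-1][130:260,190:350],(400,324)),cv2.resize(q[...,::-1][120:250,120:280],(400,324))]))
E
```

```text
clock 16.18 tcp [557.  -78.8  71.6] yawY-90 -4.61 tilt [-0.  0. -1.] F [ 0.3  0.1 -2.4] w 0.024
(561.6, -79.7, 71.5, -4.6) shift [-4.7 -0.5  0.1] turn [ 0.01 -0.   -0.01]
top strip 59 ((637.659423828125, -162.5240936279297), (10.143895149230957, 30.86681365966797), 88.22049713134766) z% [54.6 59.6 63.2]
 plane slopes,z0 [1.2000e-02 5.4700e-01 5.9557e+01]
scene strip 464 ((633.8468627929688, -83.70923614501953), (163.27159118652344, 45.32514572143555), 85.71131134033203) z% [54.6 59.1 60.6]
 plane slopes,z0 [ 4.6000e-02 -7.0000e-03  5.8811e+01]
```

View pics/c5.png

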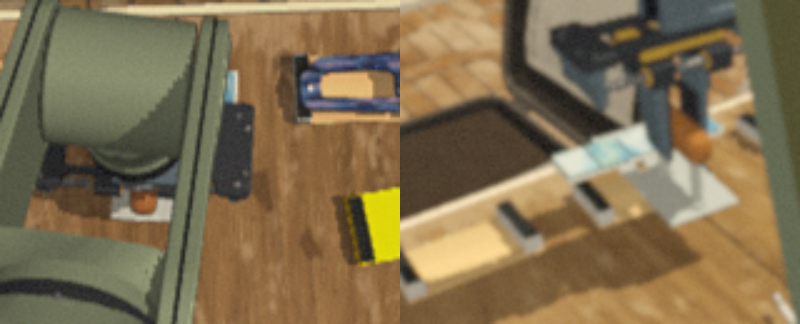

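```bash
python3 - <<'E'
from h import *
C=cloud("scene",np.load("pics/scene0.npz")["d"])*1000
def box(a,y0,y1,zl,zh,l):
    q=a[(a[:,:,2]>zl)&(a[:,:,2]<zh)&(a[:,:,0]>590)&(a[:,:,0]<700)&(a[:,:,1]>y0)&(a[:,:,1]<y1)]; r=cv2.minAreaRect(q[:,:2].astype(np.float32)); print(l,len(q),np.round(r[0],1),np.round(r[1],1),round(r[2],2))
box(C,-60,-12,15,30,"railL"); box(C,-165,-118,15,30,"railR"); box(C,-8,190,24,40,"strip0")
E
```

```text
railL 116 [643.4 -32.8] [14.6 69.3] 85.36
railR 100 [ 633.5 -137.9] [14.7 67.2] 85.37
strip0 757 [653.3  91.1] [158.1  41.9] 88.6
```

Within the scene camera alone, the rack centre is (638.5,-85.4) and the strip is (633.8,-83.7). That agrees with the top-camera plan: about +4.7 in x and -1.3 in y. I'll correct and lower.

Request:
jog_arm --rows '[0,-0.0025,-0.0005,0,0,0,0,0,-0.0022,-0.0004,0,0,0,0,0,0,0,0.005,0,0,0,0,0,0,0.007,0,0,0,0,0,0,0.007,0,0,0,0,0,0,0.005,0,0,0,0,0,0,0.003,0,0,0,0,0,0,0.002,0,0,0,0,0,0,0,0,0,0]'

```text
clock: 17.4
tool_pos: [0.5617, -0.0802, 0.0426]
tcp_rot: [0.0, 0.04, 0.999, 0.0]
force: [-0.5, -0.4, -2.3]
gripper_width: 0.0237
```

```bash
python3 - <<'E'
from st import *
plan((561.6,-79.7,31,-4.6))
strip("scene",26,40,-88)
E
```

```text
clock 17.4 tcp [561.7 -80.2  42.6] yawY-90 -4.61 tilt [ 0.  0. -1.] F [-0.5 -0.4 -2.3] w 0.0237
(561.6, -79.7, 31, -4.6) shift [ 0.1  0.5 11.6] turn [ 0.01  0.   -0.01]
scene strip 413 ((639.3148803710938, -84.2260971069336), (160.1455078125, 44.110042572021484), 84.59608459472656) z% [26.8 30.2 32. ]
 plane slopes,z0 [3.0000e-02 0.0000e+00 3.0022e+01]
```

Request:
jog_arm --rows '[0,0.0005,-0.001,0,0,0,0,0,0,0,0.002,0,0,0,0,0,0,0.002,0,0,0,0,0,0,0.002,0,0,0,0,0,0,0.002,0,0,0,0,0,0,0.002,0,0,0,0,0,0,0.0015,0,0,0,0,0,0,0,0,0,0]'

```text
clock: 18.45
tool_pos: [0.5609, -0.0811, 0.031]
tcp_rot: [-0.0, 0.04, 0.999, 0.0]
force: [0.2, 0.4, -2.9]
gripper_width: 0.0238
```

```bash
python3 - <<'E'
from st import *
plan((431,-70,31,-4.6))
strip("scene",24,40,-88)
E
```

```text
clock 18.45 tcp [560.9 -81.1  31. ] yawY-90 -4.6 tilt [-0.  0. -1.] F [ 0.2  0.4 -2.9] w 0.0238
(431, -70, 31, -4.6) shift [130.4   0.6   0. ] turn [ 0.01 -0.02 -0.  ]
scene strip 339 ((638.8519287109375, -86.63816833496094), (157.7050018310547, 42.231964111328125), 85.10977935791016) z% [24.6 25.9 27.2]
 plane slopes,z0 [-1.0000e-03  4.0000e-03  2.5773e+01]
```

The strip lies flat on the rails and the blade is free below it. I'll withdraw 122 mm straight back, then put the spatula at its original spot, which is clear of the screwdriver.

Request:
jog_arm --rows '[0,0.004,0,0,0,0,0,0,0.01,0,0,0,0,0,0,0.012,0,0,0,0,0,0,0.012,0,0,0,0,0,0,0.012,0,0,0,0,0,0,0.012,0,0,0,0,0,0,0.012,0,0,0,0,0,0,0.012,0,0,0,0,0,0,0.012,0,0,0,0,0,0,0.012,0,0,0,0,0,0,0.012,0,0,0,0,0]'

```text
clock: 19.88
tool_pos: [0.4388, -0.0713, 0.0312]
tcp_rot: [0.0, 0.04, 0.999, 0.0]
force: [1.1, -0.1, -2.3]
gripper_width: 0.0237
```

Request:
jog_arm --rows '[0,0,0,-0.01,0,0,0,0,0,0,-0.015,0,0,0,0,0,0,-0.01,0,0,0,0,0,0,0,0,0,0]'

```text
clock: 20.38
tool_pos: [0.4404, -0.0715, 0.0671]
tcp_rot: [0.001, 0.04, 0.999, -0.0]
force: [0.3, 0.5, -2.2]
gripper_width: 0.0236
```

```bash
python3 - <<'E'
from st import *
plan((440,-144,66,-10.9),(440,-144,21,-10.9))
E
```

```text
clock 20.38 tcp [440.4 -71.5  67.1] yawY-90 -4.6 tilt [ 0.002 -0.    -1.   ] F [ 0.3  0.5 -2.2] w 0.0236
(440, -144, 66, -10.9) shift [ -5.4 -72.3   1.1] turn [0.   0.14 6.3 ]
(440, -144, 21, -10.9) shift [ 0.  0. 45.] turn [0. 0. 0.]
```

Request:
jog_arm --rows '[0,-0.001,-0.008,0,0,0,1,0,-0.001,-0.014,0,0,0,1,0,-0.001,-0.014,0,0,0,1.1,0,-0.001,-0.014,0,0,0,1.1,0,-0.001,-0.014,0,0,0,1.1,0,0,-0.008,0,0,0,1,0,0,0,0.01,0,0,0,0,0,0,0.015,0,0,0,0,0,0,0.012,0,0,0,0,0,0,0.005,0,0,0,0,0,0,0.002,0,0,0,0,0,0,0,0,0,0]'

```text
clock: 21.88
tool_pos: [0.4356, -0.1433, 0.0223]
tcp_rot: [0.0, 0.095, 0.995, -0.0]
force: [0.3, -0.8, -2.1]
gripper_width: 0.0238
```

Request:
jog_arm --rows '[0,0,0,0.0006,0,0,0,0,0,0,0,0,0,0]'

```text
clock: 22.12
tool_pos: [0.4356, -0.1434, 0.0218]
tcp_rot: [0.0, 0.095, 0.995, -0.0]
force: [0.6, -0.2, -1.4]
gripper_width: 0.0238
```

Request:
jog_arm --rows '[0,0,0,0.0006,0,0,0,0,0,0,0,0,0,0]'

```text
clock: 22.38
tool_pos: [0.4355, -0.1434, 0.0211]
tcp_rot: [0.0, 0.095, 0.995, -0.0]
force: [0.2, 0.7, -0.4]
gripper_width: 0.0237
```

Request:
jog_arm --rows '[0.5,0,0,0,0,0,0,0.7,0,0,0,0,0,0,1,0,0,0,0,0,0,1,0,0,0,0,0,0,1,0,0,0,0,0,0,1,0,0,0,0,0,0,1,0,0,0,0,0,0,1,0,0,0,0,0,0]'

```text
clock: 23.38
tool_pos: [0.4354, -0.1433, 0.0209]
tcp_rot: [-0.0, 0.095, 0.995, 0.0]
force: [-0.6, 0.6, 0.1]
gripper_width: 0.0911
```

Request:
jog_arm --rows '[1,0,0,-0.02,0,0,0,1,0,0,-0.04,0,0,0,1,0,0,-0.04,0,0,0,1,0,0,-0.04,0,0,0,1,0.03,0,-0.02,0,0,0,1,0.04,-0.03,0,0,0,0,1,0.03,-0.04,0,0,0,0,1,0,-0.04,0,0,0,0,1,0,-0.04,0,0,0,0,1,0,-0.04,0,0,0,0,1,0,-0.03,0,0,0,0,1,0,0,0,0,0,0]'

```text
clock: 24.88
tool_pos: [0.2952, -0.3418, 0.1806]
tcp_rot: [-0.0, 0.096, 0.995, 0.0]
force: [-0.4, 0.7, -0.3]
gripper_width: 0.0909
```

```bash
python3 - <<'E'
from h import *
plan()
p,d=manip.get_image("top"); C=cloud("top",d)*1000; p2,_=manip.get_image("scene")
cv2.imwrite("pics/c6.png",np.hstack([cv2.resize(p[...,::-1][130:300,120:400],(400,243)),cv2.resize(p2[...,::-1][120:290,60:340],(400,243))]))
for l,y0,y1,zl,zh in(("strip",-190,8,24,40),("blank",-365,-210,25,45),("blade tip",-200,-90,-2,8)):
    q=C[(C[...,2]>zl)&(C[...,2]<zh)&(C[...,0]>600)&(C[...,0]<700)&(C[...,1]>y0)&(C[...,1]<y1)]
    if len(q)>9: r=cv2.minAreaRect(q[:,:2].astype(np.float32)); print(l,len(q),np.round(r[0],1),np.round(r[1],1),round(r[2],2),"z",np.median(q[:,2]).round(1))
H,S,V=cv2.split(cv2.cvtColor(p,cv2.COLOR_RGB2HSV))
q=C[(S<70)&(V>90)&(C[...,0]>370)&(C[...,0]<590)&(C[...,1]>-200)&(C[...,1]<-95)]; q=q[q[:,2]<20]; print("blade z",len(q),np.percentile(q[:,2],[10,50,90]).round(1),np.linalg.lstsq(np.c_[q[:,:2]-q[:,:2].mean(0),np.ones(len(q))],q[:,2],rcond=None)[0].round(3))
E
```

```text
clock 24.88 tcp [ 295.2 -341.8  180.6] yawY-90 -11.06 tilt [-0.  0. -1.] F [-0.4  0.7 -0.3] w 0.0909
strip 931 [641.4 -89.7] [159.3  43.2] 86.02 z 26.9
blank 662 [ 645.  -288.3] [114.7  60.5] 89.63 z 31.8
blade tip 905 [ 650. -145.] [ 99.8 109.9] 0.02 z 0.7
blade z 1223 [0.7 2.9 5.2] [-0.045 -0.077  2.251]
```

View pics/c6.png

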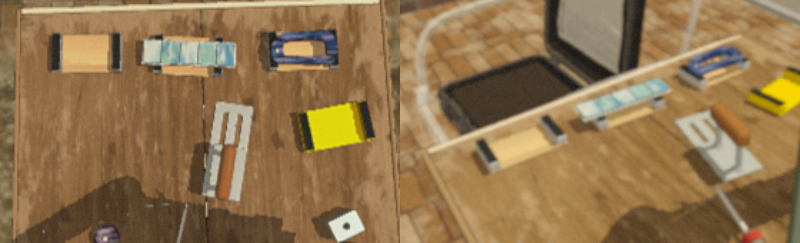

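The strip is centred on the formerly empty rack, the spatula lies flat, and the blank hasn't moved. Handing in.

```bash
python3 -c "
from rig import manip
print(manip.job_done())"
```

```text
the job is handed in; nothing more can be done
None
```

The strip now lies flat across both rails of the formerly empty rack, and I handed the job in at about 25 s of the 59 s allowed. I lifted it with the spatula alone, drew the blade straight out, and set the spatula down flat on the bench. The gripper never touched the strip.

**Last checks (top camera):**
- **Strip:** its centre is at (641.4, -89.7) mm and the rack's is at (640.8, -88.0). That is within about 2 mm, and the yaw is within about 1°.
- **Blank:** it is at (645.0, -288.3) mm, against (646.2, -288.1) at the start. That is within measurement noise, and nothing came near it. Its fitted angle read 2° different, which I put down to noise in the fit and did not check again.
- **Spatula:** the median blade height is 2.9 mm, which matches lying flat. The plane fit for tilt was noisy, with slopes of -0.045 and -0.077, because bench pixels got into it. In the last picture it looks flat.
- **Robot:** the gripper is open, away from everything, and reads about 0 N.

**What disagreed:** the first grasp closed on air. The camera showed the fingertips about 40 mm higher than the reported tool position and stated finger length imply, so I took that offset into account and the second grasp held. The two cameras also differ by 2–3 mm, so I checked the final alignment on the rack within one camera.

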